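# Caddy into the tea chest, then hold its lid open

## Task

Help me put the tea things away: lower the steel tea caddy upright, all the way down into its well in the bamboo tea chest, and let go of it there without dropping it. Then take the chest's lid by its orange-red tab, raise it and hold it open at 50 degrees from closed (within 5 degrees), so that I can put the cups in with both hands; the lid falls shut by itself, so finish while your gripper still holds it there, with nothing else propping it. Leave the teapot, the cups and the tray where they are.

Things in the scene. Friction and masses are not known exactly. Their poses are not given: they have to be found in the camera images.
- chest: Bamboo tea chest, fixed to the table, 160 (x) x 280 (y) x 100 mm high. Origin: centre of its underside, on the table; z up. It stands turned by up to about 20 degrees. Seen along its own axes, the part y -140..+40 mm is an open bay covered by the lid, the part y +40..+140 mm is a block with the round well for the caddy.
- well (a point): Centre of the mouth of the caddy well, in the chest's top face (100 mm above the table), at (0, +90, 100) mm in the chest's frame. Round vertical hole 60 mm wide and 70 mm deep (its floor is 30 mm above the table), mouth bevelled by 6 mm.
- lid (a joint): Angle of the chest's lid in rad: 0 = closed (level), grows as it opens, stop at 1.4; 50 degrees is 0.873. It starts closed and falls shut from any angle when let go (lid about 0.25 to 0.5 kg).
- lid_hinge (a point): Middle of the lid's hinge line, at (-80, -50, 105) mm in the chest's frame. The line runs along the chest's y axis, on the robot's side; the free edge, on the chest's +x side, swings up and back towards the robot. The lid is a panel 160 mm long from the hinge line, 180 mm wide, 10 mm thick, its mid-thickness level with the hinge line.
- lid_tab (a point): Grip point of the lid's orange-red tab, at mid-thickness, 190 mm from the hinge line; closed, 105 mm above the table. The tab sticks out 60 mm from the middle of the lid's free edge, 24 mm wide, 12 mm thick, free below and at both sides. Pinched by its sides (along the hinge line) it turns between the pads while the gripper stays upright. x: hinge to tab, y: along the hinge.
- caddy: Stainless steel tea caddy with a (closed) twist cap, a plain upright cylinder 54 mm in diameter and 125 mm tall, about 0.2 to 0.35 kg; origin at the centre of its underside, z up. It stands on the tray, 6 mm above the table. Fully home in the well its origin is 30 mm above the table and its top 55 mm stand out of the chest.
- tray: Loose dark red lacquered tray, 260 (x) x 340 (y) x 18 mm high, floor 6 mm thick; origin at the centre of its underside. It carries the caddy and the two cups.
- cup1: Green glazed yunomi cup, 72 mm across the rim, 80 mm tall, on the tray; origin at the centre of its underside. Leave alone.
- cup2: The other, equal green cup on the tray; origin at the centre of its underside. Leave alone.
- teapot: White ceramic teapot, body 124 mm in diameter, 117 mm tall, spout towards its +y and handle towards its -y (each about 95 mm from the axis), on the table beyond the chest and tray; origin at the centre of its underside. Leave alone.
There are look-alikes about, which are no part of the job. What is meant by the caddy is not purple, and is the smaller of those in its own colour.

How it is judged:
On the way, in this order (a step that is already met when the one before it is completed fails the run):
1. the caddy stands fully home in the well, let go, the lid still shut (z of caddy in the frame of chest below 0.036 m and horizontal distance between caddy and well below 0.008 m and angle between caddy's own z axis and vertical below 0.09 rad and contact force between the fingers and caddy below 0.05 N and value of joint lid below 0.12 rad), for 0.2 s.
2. the lid is raised to 50 degrees in the gripper (value of joint lid between 0.768 and 0.977 rad and contact force between the fingers and lid above 0.3 N), for 0.3 s.
At the end, for the whole second after the job is handed in: Caddy upright in the well, underside within 6 mm of its floor, axis within 8 mm of the well's, not touched by the fingers; lid still at 50 degrees, within 6 either way, in contact with the fingers (over 0.3 N) and touched by no caddy, cup, teapot or tray (all of step 2 and z of caddy in the frame of chest below 0.036 m and horizontal distance between caddy and well below 0.008 m and angle between caddy's own z axis and vertical below 0.09 rad and contact force between the fingers and caddy below 0.05 N and velocity of joint lid between -0.1 and 0.1 rad/s and linear speed of caddy below 0.03 m/s and contact force between lid and caddy below 0.1 N and contact force between lid and tray below 0.1 N and contact force between lid and teapot below 0.1 N and contact force between lid and cup1 below 0.1 N and contact force between lid and cup2 below 0.1 N); the arm keeps its last pose, push and grip.
It fails at once if the caddy is dropped (falls from more than about a centimetre) (contact force between the fingers and caddy below 0.01 N and linear speed of caddy above 0.5 m/s).
It fails at once if teapot or a cup is pushed more than 30 mm or tipped (distance of any of teapot, cup1, cup2 from where it was at the start of the episode above 0.03 m or angle between any of teapot, cup1, cup2's own z axis and vertical above 0.35 rad).
It fails at once if the tray is pushed more than 40 mm (distance of tray from where it was at the start of the episode above 0.04 m).
It also fails if it takes over 67 s, if anything falls off the work surface, if the arm or the gripper's body presses on something with over 40 N, if the wrist force passes 120 N, or if a joint passes its speed limit or range.

## Robot

A 6-joint arm with a two-finger parallel gripper is mounted at the origin on the work surface. World frame = base frame: x ahead of the robot, y to its left, z up, the work surface at z = 0. Lengths are in m, angles in rad, forces in N, time in s.
With the tool pointing down it reaches from about 0.35 to 0.975 m from the base axis. Payload 4.9 kg.
Tool frame: the origin (TCP) lies on the centre line of the jaws, within the pads' length; the fingertips stand 14 mm ahead of it and the grasp point (between the pads) lies 5 mm behind it; y points along the fingers, z is the direction in which the jaws open and shut, and the axes are right-handed (so a half turn about y gives the same grasp; the last joint's range is limited). The gripper opens to 85 mm and grips with 20 to 120 N. Pads are 22 mm wide; open, the fingers measure 114 mm over their backs; the gripper's body (76 mm by 85 mm) begins 54 mm behind the grasp point. The pads swing forward as they close: fully open they stand 13 mm farther back than shut.
Start: joints at [-1.337, 0.053, 1.613, -0, 1.476, -0.119], TCP at [0.216, -0.586, 0.209] pointing down, gripper open.
Joint ranges: [-3.01, 3.01], [-1.01, 2.22], [0.06, 2.58], [-1.02, 4.17], [0.09, 2.62], [-3.14, 3.14]. Speed limits (rad/s): [2.57, 2.57, 3.14, 3.14, 3.14, 3.14].

## Interface

Orientations are given as a unit quaternion [x, y, z, w].
In Python, from cell import r, imaging gives the robot as it stands.
- The arm moves only by the shell command python3 -m jog 'ROWS' [FORCE]. ROWS is JSON, a list of rows, each a list of 7 numbers: the turn, a rotation vector about the tool's x, y, z in rad, then the shift along the tool's x, y, z in mm, then the finger opening in mm, from 0 to 85.4. A call has 1 to 8 rows; each row is the pose to reach, as a shift and turn from the pose measured when the call began, along the tool's axes at that moment; what a row does not reach only later rows make up. A row lasts 1/8 s, in which the tool goes at most 62.5 mm and 10.7 degrees, less where a joint would pass 70% of its speed; a pose out of reach is approached as far as the arm can. A call with a gripper value outside its range is refused whole. The fingers move at their own pace and stop on an object; FORCE is the grip in N (left out, the last holds). Time passes only in rows, so rows that repeat a pose let the fingers close. It gives the time, the measured TCP pose, the force and the opening at its end, in the units of the state.
- r.get_state(): the state, without advancing time (a new reading comes with each control period).
- imaging.snapshot(name): name is "scene" or "side" or "wrist"; returns a dict with "frame" (420x560x3 uint8, red, green, blue), "range_z" (420x560 float32, m along the optical axis (not along the pixel's ray), 0 where there is no reading), "K" (3x3 intrinsics, pixels), "dist_coeffs" ([k1, k2, p1, p2, k3] as OpenCV has them; the pictures are not rectified), "extrinsics" (4x4, takes a point from world to camera coordinates); the wrist camera has in their place "hand_eye" (4x4, takes a point from camera to tool coordinates, whose origin is the TCP and whose axes are the tool frame's). Camera axes: x right, y up, looking along -z (the intrinsics and any distortion apply to the point x, -y, -z); pixel columns grow to the right and rows downward; lengths in m; the calibration is good to about 2 mm. A picture is of the moment at which its call begins: read the wrist's pose just before it.
- r.hand_in(): hands the job in, once; it reports no verdict.
The state is a dict: "clock": time; "q": joint angles; "dq": joint speeds; "effort": joint torques, N m; "eef_pos": TCP position; "tcp_rot": TCP orientation; "ft_force": force on the tool from outside, world axes, zero at the start; "moment": the same for the moment, N m; "gripper_width": opening from 0.0 (shut) to 1.0 (fully open).
Only numpy, scipy, OpenCV 4.12 (cv2) and the standard library are available. Lean on these libraries where they do the work, as an engineer would, in place of code of your own. Each camera call takes 0.05 s, during which the arm holds its last target.

## Working session

There is one attempt and no reset: what is moved stays moved. The work goes in short steps, Python scripts to look and compute and a shell command to move; the robot and the scene stay as the last step left them, time stands still between calls to the robot, and variables do not carry over. Pictures are saved under pics/ and viewed, and the job is handed in when it is done.

```bash
ls; mkdir -p pics
python3 - <<'E'
from cell import r, imaging
import cv2, numpy as np
s=r.get_state(); print({k:np.round(v,3).tolist() for k,v in s.items()})
for n in ["scene","side","wrist"]:
    d=imaging.snapshot(n); cv2.imwrite(f"pics/{n}0.png",d["frame"][:,:,::-1]); np.savez(f"pics/{n}0.npz",**d)
    print(n,d["K"].tolist(),d["dist_coeffs"]); print(np.round(d.get("extrinsics",d.get("hand_eye")),3).tolist())
E
```

```text
pics
{'clock': 0.0, 'q': [-1.337, 0.053, 1.614, 0.0, 1.476, -0.119], 'dq': [-0.0, -0.001, -0.001, 0.002, 0.001, 0.0], 'effort': [-0.001, -39.367, -37.018, -0.0, 0.007, 0.0], 'eef_pos': [0.216, -0.586, 0.208], 'tcp_rot': [-0.124, 0.697, -0.695, 0.124], 'ft_force': [0.163, 0.016, -0.79], 'moment': [-0.012, 0.021, 0.011], 'gripper_width': 0.998}
scene [[480.67088751792846, 0.0, 293.2338059793097], [0.0, 480.67088751792846, 206.8744562863375], [0.0, 0.0, 1.0]] [-0.16374567  0.          0.          0.          0.        ]
[[0.719, 0.695, -0.015, -0.441], [-0.537, 0.567, 0.625, 0.218], [0.443, -0.441, 0.781, -1.636], [0.0, 0.0, 0.0, 1.0]]
side [[524.8990263611607, 0.0, 281.1931551607273], [0.0, 524.8990263611607, 204.1720306670182], [0.0, 0.0, 1.0]] [-0.19766528  0.          0.          0.          0.        ]
[[-0.994, -0.108, 0.009, 0.573], [0.066, -0.536, 0.841, -0.095], [-0.086, 0.837, 0.54, -1.619], [0.0, 0.0, 0.0, 1.0]]
wrist [[308.31360867669946, 0.0, 276.5278477309976], [0.0, 308.31360867669946, 205.62114833110573], [0.0, 0.0, 1.0]] [-0.04774959  0.          0.          0.          0.        ]
[[0.001, -0.954, -0.3, -0.077], [0.0, 0.3, -0.954, -0.165], [1.0, 0.001, 0.001, 0.0], [0.0, 0.0, 0.0, 1.0]]
```

View pics/scene0.png

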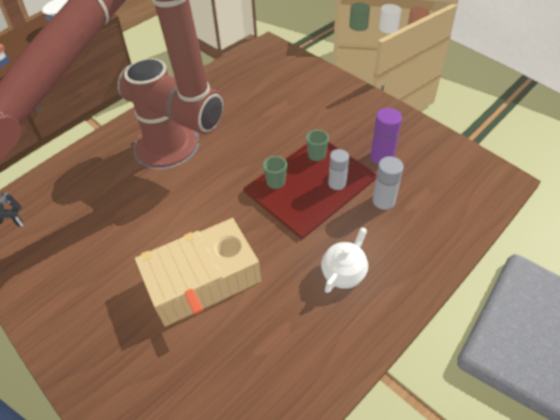

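View pics/side0.png

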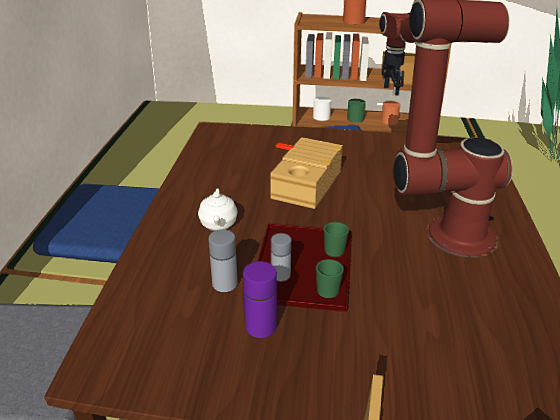

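View pics/wrist0.png

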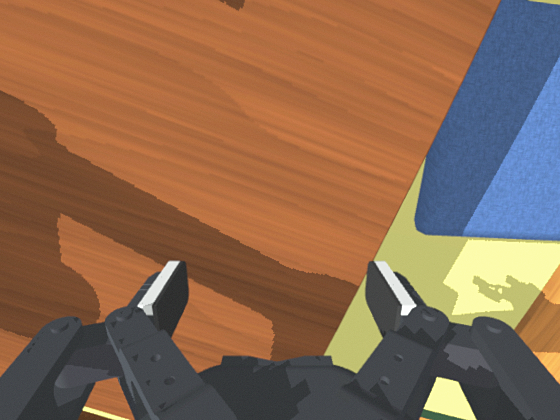

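The scene view shows these candidates for the caddy:
- Grey cylinder on the tray at (339,170).
- Larger grey cylinder on the table at (387,183).
- Purple cylinder at (386,137).

By the description I choose the small grey one on the tray. I'll check it in a close crop and measure.

```bash
cat > h.py <<'E'
import numpy as np, cv2
from scipy.spatial.transform import Rotation as R
def T_cw(d, state=None):
    "camera->world"
    if "extrinsics" in d: return np.linalg.inv(d["extrinsics"])
    T=np.eye(4); T[:3,:3]=R.from_quat(state["tcp_rot"]).as_matrix(); T[:3,3]=state["eef_pos"]
    return T@d["hand_eye"]
def rays(d,px):
    px=np.asarray(px,float).reshape(-1,1,2)
    n=cv2.undistortPoints(px,d["K"],d["dist_coeffs"]).reshape(-1,2)
    return np.c_[n[:,0],-n[:,1],-np.ones(len(n))]
def cast(d,px,z,state=None):
    T=T_cw(d,state); v=rays(d,px)@T[:3,:3].T; o=T[:3,3]
    return o+v*((z-o[2])/v[:,2])[:,None]
def cloud(d,state=None):
    h,w=d["range_z"].shape; u,v=np.meshgrid(np.arange(w),np.arange(h))
    c=rays(d,np.c_[u.ravel(),v.ravel()])*d["range_z"].reshape(-1,1)
    T=T_cw(d,state); P=(c@T[:3,:3].T+T[:3,3]).reshape(h,w,3); P[d["range_z"]==0]=np.nan
    return P
def hsv(d): return cv2.cvtColor(np.ascontiguousarray(d["frame"]),cv2.COLOR_RGB2HSV)
E
python3 - <<'E'
from h import *
for n in ["scene","side"]:
    d=dict(np.load(f"pics/{n}0.npz")); P=cloud(d); H=hsv(d)
    X,Y,Z=np.moveaxis(P,2,0)
    ws=(X>0.25)&(X<1.1)&(Y>-.7)&(Y<.7)&(Z>0.012)&(Z<0.3)
    h,s,v=np.moveaxis(H,2,0)
    M={"tab":ws&((h<12)|(h>175))&(s>170)&(v>170)&(Z>.08),
       "green":ws&(h>50)&(h<85)&(s>60),"purple":ws&(h>125)&(h<150)&(s>100),
       "grey":ws&(s<60)&(v<225)&(Z>0.03),"bamboo":ws&(h>12)&(h<26)&(s>60)&(v>140)&(Z>.09)&(Z<.12)}
    print(n, "table z", np.nanmedian(Z[(X>.3)&(X<1)&(abs(Y)<.5)&(Z<.05)]))
    for k,m in M.items():
        c,l,st,ce=cv2.connectedComponentsWithStats(m.astype(np.uint8))
        for i in range(1,c):
            if st[i,4]<60: continue
            p=P[l==i]
            print(k,st[i].tolist(),"lo",np.round(np.percentile(p,2,axis=0),3),"hi",np.round(np.percentile(p,98,axis=0),3),"med",np.round(np.median(p,axis=0),3))
    cr=d["frame"][:,:,::-1]
    c=cr[110:320,120:420] if n=="scene" else cr[120:340,180:380]
    cv2.imwrite(f"pics/{n}_crop.png",cv2.resize(c,None,fx=2.6,fy=2.6,interpolation=cv2.INTER_CUBIC))
E
```

```text
scene table z -0.0006526863473534927
purple [376, 109, 25, 27, 571] lo [0.55  0.419 0.131] hi [0.617 0.487 0.182] med [0.588 0.439 0.175]
purple [371, 133, 26, 29, 470] lo [0.559 0.416 0.016] hi [0.618 0.458 0.119] med [0.594 0.424 0.076]
grey [202, 108, 14, 20, 119] lo [0.25  0.012 0.213] hi [0.256 0.049 0.273] med [0.252 0.031 0.242]
grey [307, 130, 22, 27, 465] lo [0.389 0.277 0.033] hi [0.455 0.344 0.086] med [0.421 0.311 0.065]
grey [329, 150, 20, 35, 571] lo [0.532 0.235 0.033] hi [0.579 0.282 0.132] med [0.562 0.248 0.103]
grey [263, 156, 24, 28, 510] lo [0.375 0.102 0.031] hi [0.441 0.167 0.087] med [0.407 0.135 0.065]
grey [373, 156, 30, 47, 1035] lo [0.669 0.275 0.033] hi [0.733 0.339 0.161] med [0.708 0.289 0.126]
grey [355, 228, 11, 16, 75] lo [0.749 0.095 0.059] hi [0.766 0.124 0.091] med [0.76  0.11  0.075]
grey [322, 244, 42, 49, 787] lo [ 0.726 -0.06   0.034] hi [0.832 0.024 0.099] med [ 0.779 -0.01   0.067]
bamboo [135, 218, 124, 92, 5659] lo [ 0.418 -0.391  0.093] hi [ 0.611 -0.118  0.113] med [ 0.514 -0.266  0.108]
side table z -0.00011957894304898131
tab [276, 143, 18, 7, 79] lo [ 0.573 -0.342  0.1  ] hi [ 0.63  -0.31   0.113] med [ 0.603 -0.323  0.108]
green [324, 222, 25, 34, 653] lo [0.376 0.104 0.015] hi [0.435 0.172 0.086] med [0.406 0.157 0.062]
green [316, 260, 27, 38, 807] lo [0.388 0.281 0.015] hi [0.449 0.349 0.088] med [0.418 0.333 0.062]
purple [243, 261, 34, 75, 2210] lo [0.54  0.434 0.016] hi [0.613 0.499 0.182] med [0.574 0.488 0.127]
grey [211, 193, 27, 33, 263] lo [0.714 0.004 0.031] hi [0.772 0.13  0.104] med [0.735 0.055 0.06 ]
grey [209, 230, 28, 55, 1316] lo [0.664 0.29  0.035] hi [0.727 0.348 0.161] med [0.692 0.338 0.116]
grey [271, 234, 20, 41, 729] lo [0.524 0.246 0.034] hi [0.575 0.293 0.132] med [0.547 0.284 0.1  ]
bamboo [271, 138, 71, 48, 1836] lo [ 0.416 -0.381  0.092] hi [ 0.61  -0.104  0.113] med [ 0.51  -0.229  0.106]
```

View pics/scene_crop.png

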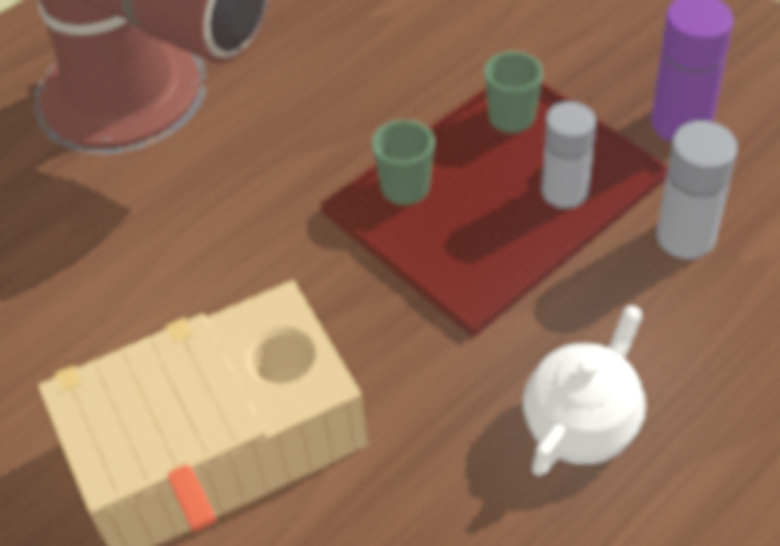

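Run:
```python
from h import *
from scipy.optimize import least_squares
for n in ["scene","side"]:
    d=dict(np.load(f"pics/{n}0.npz")); P=cloud(d); H=hsv(d)
    X,Y,Z=np.moveaxis(P,2,0); h,s,v=np.moveaxis(H,2,0)
    for nm,(x0,x1,y0,y1,zt,r0) in {"caddy":(.51,.6,.22,.31,.131,.027),"big":(.65,.75,.26,.36,.16,.035)}.items():
        m=(X>x0)&(X<x1)&(Y>y0)&(Y<y1)&(Z>.04)
        p=P[m]; side=p[p[:,2]<zt-.012]
        f=least_squares(lambda q:np.hypot(side[:,0]-q[0],side[:,1]-q[1])-r0,[.5*(x0+x1),.5*(y0+y1)],loss="soft_l1",f_scale=.002)
        top=p[p[:,2]>zt-.004]
        print(n,nm,"axis",f.x.round(4),"top z",np.percentile(p[:,2],97).round(4),"topmid",top[:,:2].min(0).round(3),top[:,:2].max(0).round(3))
    # top face: all bamboo/tab pts, z .09-.12
    m=(X>.38)&(X<.68)&(Y>-.45)&(Y<-.05)&(Z>.095)&(Z<.12)
    p=P[m].astype(np.float32)
    orange=m&((h<10)|(h>172))&(s>170)
    t=P[orange]; print("tab n",len(t),t.min(0).round(3),t.max(0).round(3),t.mean(0).round(4))
    q=P[m&~orange].astype(np.float32)
    rect=cv2.minAreaRect(q[:,:2].copy()); print("rect",rect)
    # lid vs block
    hi=q[q[:,2]>.1075]; lo=q[q[:,2]<.1035]
    print("lid rect",cv2.minAreaRect(hi[:,:2].copy()),"block",lo[:,:2].mean(0))
```

```text
scene caddy axis [0.5507 0.264 ] top z 0.1316 topmid [0.53  0.234] [0.579 0.288]
scene big axis [0.6972 0.3115] top z 0.16 topmid [0.666 0.276] [0.733 0.344]Traceback (most recent call last):
  File "<stdin>", line 16, in <module>
    return umr_minimum(a, axis, None, out, keepdims, initial, where)
ValueError: zero-size array to reduction operation minimum which has no identity
```

The crop confirms it: the smaller grey cylinder, at about crop (569,155), stands on the tray with its top 131 mm up. The larger grey one stands beyond the tray on the table, with its top at 160 mm. Next is the chest pose.

Run:
```python
from h import *
from scipy.optimize import least_squares
for n in ["scene","side"]:
    d=dict(np.load(f"pics/{n}0.npz")); P=cloud(d); H=hsv(d)
    X,Y,Z=np.moveaxis(P,2,0); h,s,v=np.moveaxis(H,2,0)
    if n=="side":
      for nm,(x0,x1,y0,y1,zt,r0) in {"caddy":(.51,.6,.22,.31,.131,.027)}.items():
        m=(X>x0)&(X<x1)&(Y>y0)&(Y<y1)&(Z>.04)
        p=P[m]; side=p[p[:,2]<zt-.012]
        f=least_squares(lambda q:np.hypot(side[:,0]-q[0],side[:,1]-q[1])-r0,[.5*(x0+x1),.5*(y0+y1)],loss="soft_l1",f_scale=.002)
        print(n,nm,"axis",f.x.round(4),"top z",np.percentile(p[:,2],97).round(4))
    m=(X>.38)&(X<.70)&(Y>-.45)&(Y<-.05)&(Z>.093)&(Z<.12)
    orange=m&((h<11)|(h>170))&(s>150)
    t=P[orange]; print("tab n",len(t), H[199+100,194], t.min(0).round(3) if len(t) else 0,t.max(0).round(3)if len(t) else 0,t.mean(0).round(4)if len(t) else 0)
    if len(t): print(" tab rect",cv2.minAreaRect(t[:,:2].astype(np.float32)))
    q=P[m&~orange].astype(np.float32)
    print("rect",cv2.minAreaRect(q[:,:2].copy()))
    for i in range(2): 
        pass
    hi=q[q[:,2]>.1075]; lo=q[q[:,2]<.1035]
    print("lid rect",cv2.minAreaRect(hi[:,:2].copy()),len(hi))
    # well: interior points below top, above floor, near block
    w=P[(X>.4)&(X<.62)&(Y>-.27)&(Y<-.08)&(Z<.09)&(Z>.02)]
    # cups
    for c in [(.407,.135),(.421,.315)]:
        k=P[(np.hypot(X-c[0],Y-c[1])<.06)&(Z>.03)&(Z<.1)&(h>45)&(h<95)]
        top=k[k[:,2]>k[:,2].max()-.012]
        print("cup",cv2.minEnclosingCircle(top[:,:2].astype(np.float32)),k[:,2].max())
d=dict(np.load("pics/scene0.npz"))
H=hsv(d);print(H[300,194],H[296,196])
# well ellipse
g=cv2.cvtColor(d["frame"],cv2.COLOR_RGB2GRAY)
cv2.imwrite("pics/chest_big.png",cv2.resize(d["frame"][215:325,130:265,::-1],None,fx=5.5,fy=5.5,interpolation=cv2.INTER_CUBIC))
```

```text
tab n 200 [  7 158 238] [ 0.571 -0.351  0.1  ] [ 0.634 -0.317  0.115] [ 0.6054 -0.3328  0.1099]
 tab rect ((0.6010490655899048, -0.3318518400192261), (0.02125425450503826, 0.06511624902486801), 74.23303985595703)
rect ((0.538742184638977, -0.25966495275497437), (0.2807619869709015, 0.22423793375492096), 73.05687713623047)
lid rect ((0.5226151943206787, -0.3078673481941223), (0.17882001399993896, 0.22130697965621948), 72.9637222290039) 3025
cup ((0.40741249918937683, 0.13441766798496246), 0.03589240834116936) 0.09153503931530049
cup ((0.4226718842983246, 0.31071630120277405), 0.03666028007864952) 0.08817798638652019
side caddy axis [0.5498 0.2628] top z 0.132
tab n 83 [ 10 175  92] [ 0.57  -0.352  0.098] [ 0.633 -0.304  0.115] [ 0.6028 -0.3249  0.1072]
 tab rect ((0.6035142540931702, -0.3263394236564636), (0.036043278872966766, 0.06030987575650215), 63.69092559814453)
rect ((0.5101132988929749, -0.24798306822776794), (0.28963446617126465, 0.1663733869791031), 73.75596618652344)
lid rect ((0.49486738443374634, -0.29586654901504517), (0.18502949178218842, 0.16324295103549957), 74.04037475585938) 719
cup ((0.4036441445350647, 0.13546434044837952), 0.04046456888318062) 0.08894988418362892
cup ((0.4193982183933258, 0.31539440155029297), 0.03768491744995117) 0.09021515947967018
[  7 159 238] [  8 143 230]
```

View pics/chest_big.png

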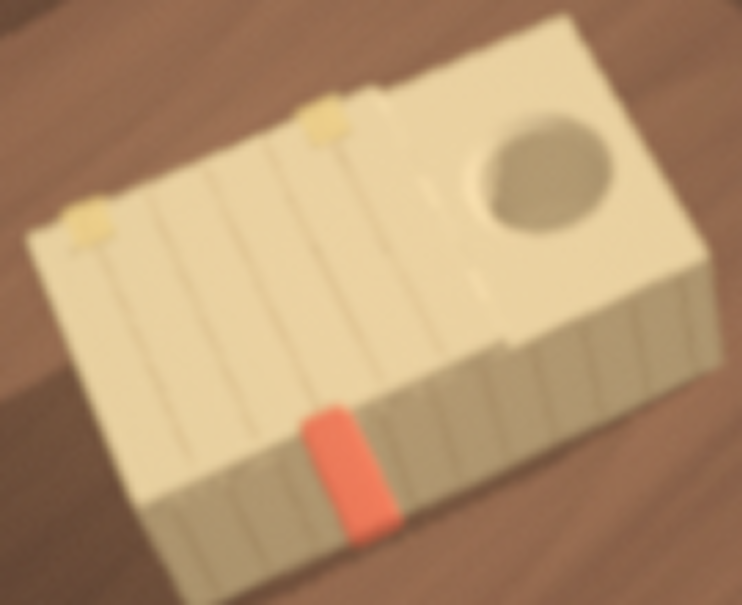

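Run:
```python
from h import *
d=dict(np.load("pics/scene0.npz"))
f=lambda L:[(130+(a+.5)/5.5-.5,215+(b+.5)/5.5-.5) for a,b in L]
A=cast(d,f([(567,14),(710,250),(545,173)]),.1); B=cast(d,f([(28,237),(135,505)]),.11)
# well dark opening edges at mouth
print(A.round(4),B.round(4))
obj=np.array([[-80,140],[80,140],[-80,-140],[80,-140]])/1000.; im=np.r_[A[:2,:2],B[:,:2]]
U,S,Vt=np.linalg.svd((obj-obj.mean(0)).T@(im-im.mean(0))); Rm=(U@Vt).T
print("yaw",np.degrees(np.arctan2(Rm[1,0],Rm[0,0])),"c",im.mean(0)-Rm@obj.mean(0),"res",(im-(obj@Rm.T+im.mean(0))).round(4).tolist())
c=im.mean(0)
for k,p in {"well":(0,.09),"tab":(.11,-.05),"hinge":(-.08,-.05)}.items(): print(k,(c+Rm@np.array(p)).round(4))
```

```text
[[ 0.4765 -0.0932  0.1   ]
 [ 0.6281 -0.1389  0.1   ]
 [ 0.5401 -0.1635  0.1   ]] [[ 0.3965 -0.3617  0.11  ]
 [ 0.5473 -0.4087  0.11  ]]
yaw -16.731985918633544 c [ 0.51207664 -0.25061882] res [[0.0007, 0.0003], [-0.0009, 0.0007], [0.0013, -0.0], [-0.0011, -0.001]]
well [ 0.538  -0.1644]
tab [ 0.603  -0.3302]
hinge [ 0.4211 -0.2755]
```

```bash
cat >> h.py <<'E'
def go(state, pos, yaw):
    """shift (mm) & turn about tool y for tool-down target with jaw(z) azimuth yaw (deg, mod 180)"""
    Rm=R.from_quat(state["tcp_rot"]).as_matrix()
    sh=Rm.T@(np.array(pos)-state["eef_pos"])*1000
    yz=np.degrees(np.arctan2(Rm[1,2],Rm[0,2]))
    dy=(yaw-yz+90)%180-90
    # full rotvec to exact vertical target
    a=np.radians(yz+dy); z=np.array([np.cos(a),np.sin(a),0]); y=np.array([0,0,-1.]); T=np.c_[np.cross(y,z),y,z]
    rv=R.from_matrix(Rm.T@T).as_rotvec()
    print("pos",np.round(state["eef_pos"],4),"jaw az %.1f"%yz,"tilt",np.degrees(np.arccos(-Rm[2,1])).round(2),"shift mm",sh.round(1),"turn",rv.round(3),"q",np.round(state["q"],2),"w %.3f"%state["gripper_width"],"t",round(state["clock"],2),"ft",np.round(state["ft_force"],1))
E
python3 - <<'E'
from h import *; from cell import r
s=r.get_state()
print(R.from_quat(s["tcp_rot"]).as_matrix().round(3))
for y in (0,45,90,25): go(s,[.550,.2635,.23],y)
E
```

```text
[[-0.938 -0.     0.346]
 [-0.346  0.002 -0.938]
 [-0.    -1.    -0.002]]
pos [ 0.2158 -0.586   0.208 ] jaw az -69.8 tilt 0.09 shift mm [-607.1  -20.8 -681.7] turn [ 1.000e-03 -1.218e+00 -1.000e-03] q [-1.34  0.05  1.61  0.    1.48 -0.12] w 1.004 t 0.15 ft [-0.6  0.4 -0.2]
pos [ 0.2158 -0.586   0.208 ] jaw az -69.8 tilt 0.09 shift mm [-607.1  -20.8 -681.7] turn [2.000e-03 1.138e+00 1.000e-03] q [-1.34  0.05  1.61  0.    1.48 -0.12] w 1.004 t 0.15 ft [-0.6  0.4 -0.2]
pos [ 0.2158 -0.586   0.208 ] jaw az -69.8 tilt 0.09 shift mm [-607.1  -20.8 -681.7] turn [0.002 0.353 0.   ] q [-1.34  0.05  1.61  0.    1.48 -0.12] w 1.004 t 0.15 ft [-0.6  0.4 -0.2]
pos [ 0.2158 -0.586   0.208 ] jaw az -69.8 tilt 0.09 shift mm [-607.1  -20.8 -681.7] turn [1.000e-03 1.487e+00 1.000e-03] q [-1.34  0.05  1.61  0.    1.48 -0.12] w 1.004 t 0.15 ft [-0.6  0.4 -0.2]
```

```bash
python3 -m jog '[[0,-0.06,0,-38,-5,-43,85],[0,-0.12,0,-76,-10,-85,85],[0,-0.17,0,-114,-15,-128,85],[0,-0.23,0,-152,-20,-170,85],[0,-0.29,0,-190,-20,-213,85],[0,-0.35,0,-228,-20,-256,85],[0,-0.41,0,-266,-20,-298,85],[0,-0.465,0,-304,-20,-341,85]]' 30
python3 - <<'E'
from h import *; from cell import r
go(r.get_state(),[.550,.2635,.21],-16.5)
E
```

```text
clock: 1.15
eef_pos: [0.3835, -0.1592, 0.2285]
tcp_rot: [-0.281, 0.649, -0.648, 0.282]
ft_force: [-0.8, -0.0, 0.2]
gripper_width: 1.0
pos [ 0.3835 -0.1592  0.2285] jaw az -43.1 tilt 0.08 shift mm [-422.5   19.1 -167. ] turn [ 0.001 -0.464 -0.001] q [-0.57 -0.5   2.05  0.    1.59  0.18] w 1.000 t 1.15 ft [-0.8 -0.   0.2]
```

```bash
python3 -m jog '[[0,-0.06,0,-53,2,-21,85],[0,-0.12,0,-106,5,-42,85],[0,-0.17,0,-158,7,-63,85],[0,-0.23,0,-211,10,-84,85],[0,-0.29,0,-264,12,-104,85],[0,-0.35,0,-317,14,-125,85],[0,-0.41,0,-370,17,-146,85],[0,-0.464,0,-422,19,-167,85]]' 30
python3 - <<'E'
from h import *; from cell import r,imaging
s=r.get_state(); d=imaging.snapshot("wrist"); cv2.imwrite("pics/w1.png",d["frame"][:,:,::-1]); np.savez("pics/w1.npz",**d)
go(s,[.550,.2635,.101],-16.5)
P=cloud(d,s); X,Y,Z=np.moveaxis(P,2,0)
m=(np.hypot(X-.55,Y-.2635)<.045)&(Z>.125)&(Z<.14)
print(m.sum(),cv2.minEnclosingCircle(P[m][:,:2].astype(np.float32)),P[m].mean(0))
E
```

```text
clock: 2.15
eef_pos: [0.5499, 0.265, 0.2095]
tcp_rot: [-0.424, 0.566, -0.566, 0.424]
ft_force: [0.7, 0.1, 1.0]
gripper_width: 0.993
pos [0.5499 0.265  0.2095] jaw az -16.4 tilt 0.06 shift mm [  1.5 108.5   0.6] turn [ 0.001  0.002 -0.001] q [0.33 0.02 1.65 0.   1.48 0.61] w 0.993 t 2.15 ft [0.7 0.1 1. ]
3069 ((0.5498054027557373, 0.2626882493495941), 0.02704835869371891) [0.55022956 0.26422112 0.13060741]
```

View pics/w1.png

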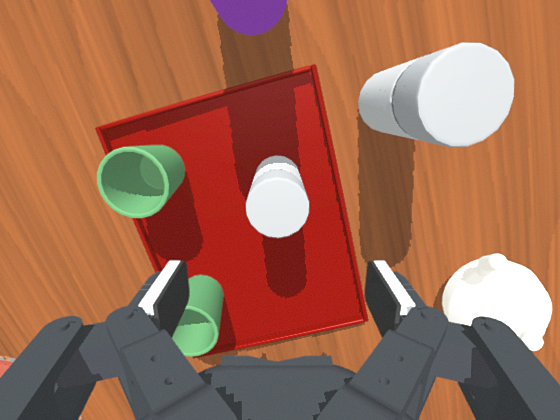

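The wrist view shows the caddy cap at (278,205), centred between the pads (at 165 and 390). Its top is at z=0.131 with a radius of 27 mm, as expected. I'll descend and grip.

```bash
python3 -m jog '[[0,0,0,2,25,0,85],[0,0,0,2,50,0,85],[0,0,0,2,75,0,85],[0,0,0,2,95,0,85],[0,0,0,2,108,0,85],[0,0,0,2,108,0,85],[0,0,0,2,108,0,70],[0,0,0,2,108,0,60]]' 40 && python3 -m jog '[[0,0,0,0,0,0,40],[0,0,0,0,0,0,40],[0,0,0,0,0,0,40],[0,0,0,0,0,0,40],[0,0,0,0,0,0,40]]' 40
python3 - <<'E'
from h import *; from cell import r,imaging
s=r.get_state(); go(s,[.5375,-.1635,.235],-16.5)
d=imaging.snapshot("wrist"); cv2.imwrite("pics/w2.png",d["frame"][:,:,::-1])
E
```

```text
clock: 3.2
eef_pos: [0.551, 0.2692, 0.1017]
tcp_rot: [-0.423, 0.566, -0.564, 0.427]
ft_force: [0.2, -1.1, -0.0]
gripper_width: 0.703
clock: 3.82
eef_pos: [0.5516, 0.2695, 0.1025]
tcp_rot: [-0.423, 0.566, -0.564, 0.427]
ft_force: [0.8, 0.7, 4.1]
gripper_width: 0.591
pos [0.5516 0.2695 0.1025] jaw az -16.1 tilt 0.43 shift mm [ 418.9 -135.5  106.6] turn [-0.001  0.007 -0.007] q [0.33 0.11 1.74 0.01 1.29 0.61] w 0.591 t 3.83 ft [0.8 0.7 4.1]
```

View pics/w2.png

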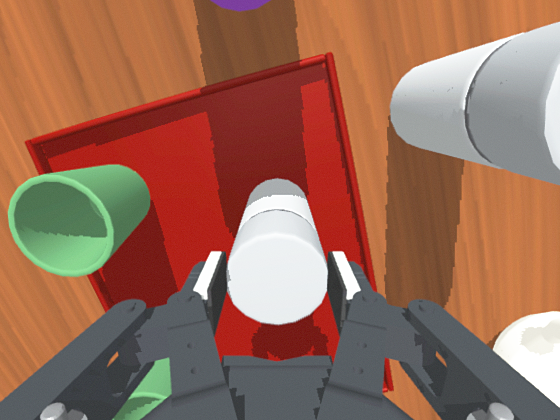

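```bash
python3 -m jog '[[0,0,0,0,0,0,30],[0,0,0,0,0,0,30],[0,0,0,0,0,0,30]]' 40
python3 - <<'E'
from h import *; from cell import r,imaging
s=r.get_state(); go(s,[.5375,-.1635,.235],-16.5)
d=imaging.snapshot("side"); cv2.imwrite("pics/s2.png",cv2.resize(d["frame"][150:330,180:400,::-1],None,fx=3.3,fy=3.3))
E
```

```text
clock: 4.25
eef_pos: [0.5517, 0.2695, 0.1026]
tcp_rot: [-0.423, 0.566, -0.564, 0.427]
ft_force: [0.8, 1.2, 4.5]
gripper_width: 0.593
pos [0.5517 0.2695 0.1026] jaw az -16.1 tilt 0.44 shift mm [ 418.9 -135.4  106.6] turn [-0.001  0.007 -0.008] q [0.33 0.11 1.74 0.01 1.29 0.61] w 0.593 t 4.25 ft [0.8 1.2 4.5]
```

View pics/s2.png

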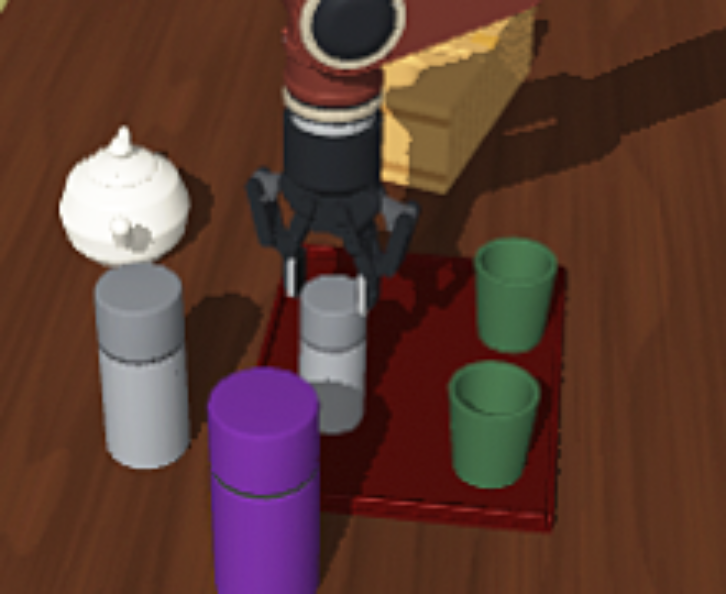

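Run:
```python
from h import *; from cell import r,imaging
s=r.get_state(); d=imaging.snapshot("wrist")
P=cloud(d,s); X,Y,Z=np.moveaxis(P,2,0)
m=(np.hypot(X-.55,Y-.2635)<.045)&(Z>.127)&(Z<.14); v,u=np.where(m); m[:, :]=m&(np.arange(560)>228)[None]&(np.arange(560)<330)[None]
p=P[m]; print(m.sum(),cv2.minEnclosingCircle(p[:,:2].astype(np.float32)),p.mean(0))
Rm=R.from_quat(s["tcp_rot"]).as_matrix(); print("tool coords of top mean",(Rm.T@(p.mean(0)-s["eef_pos"])*1000).round(1))
# whole pads in tool frame
q=(P.reshape(-1,3)-s["eef_pos"])@Rm*1000
k=(np.abs(q[:,2])<60)&(q[:,1]>-40)&(q[:,1]<20)&(np.abs(q[:,0])<30)&(d["frame"].reshape(-1,3).min(1)>200)
print(np.nanpercentile(q[k],[5,50,95],axis=0).round(1))
```

```text
7667 ((0.5520017743110657, 0.26292121410369873), 0.028700152412056923) [0.55123226 0.2652451  0.13082387]
tool coords of top mean [  4.  -28.3   0.8]
[[-19.5 -29.4 -20.7]
 [ -2.5 -28.2  -0. ]
 [ 24.3   3.7  21.2]]
```

```bash
python3 -m jog '[[0,0,0,0,-5,0,30],[0,0,0,0,-15,0,30],[0,0,0,0,-30,0,30],[0,0,0,0,-50,0,30],[0,0,0,0,-80,0,30],[0,0,0,0,-110,0,30],[0,0,0,0,-135,0,30],[0,0,0,0,-135,0,30]]' 40
python3 - <<'E'
from h import *; from cell import r,imaging
s=r.get_state(); go(s,[.5375,-.1635,.235],-16.5)
d=imaging.snapshot("side"); cv2.imwrite("pics/s3.png",cv2.resize(d["frame"][100:330,180:400,::-1],None,fx=2.6,fy=2.6))
E
```

```text
clock: 5.35
eef_pos: [0.5529, 0.2691, 0.2422]
tcp_rot: [-0.42, 0.565, -0.565, 0.43]
ft_force: [0.0, -0.2, -2.9]
gripper_width: 0.592
pos [0.5529 0.2691 0.2422] jaw az -16.1 tilt 0.78 shift mm [420.    3.1 105. ] turn [-0.007  0.007 -0.012] q [0.33 0.   1.61 0.01 1.52 0.61] w 0.592 t 5.35 ft [ 0.  -0.2 -2.9]
```

View pics/s3.png

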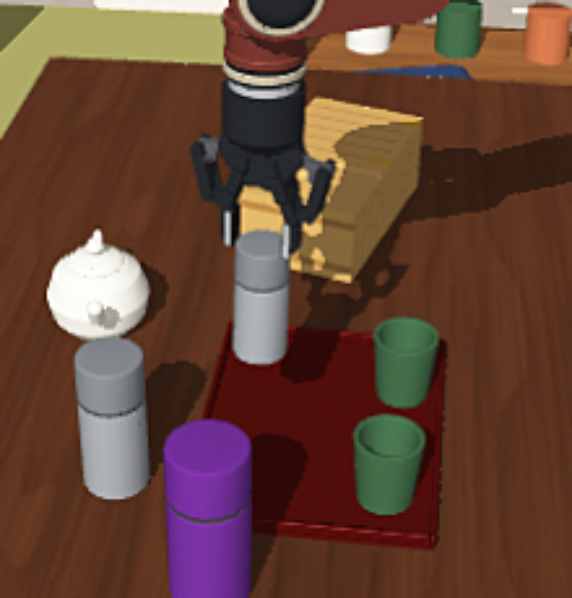

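The caddy is lifted and upright, with about 2.9 N on the wrist. Now I carry it over the well.

```bash
python3 -m jog '[[0,0,0,30,0,8,30],[0,0,0,80,0,20,30],[0,0,0,135,0,34,30],[0,0,0,195,0,49,30],[0,0,0,255,0,64,30],[0,0,0,310,0,78,30],[0,0,0,360,0,90,30],[0,0,0,395,0,99,30]]' 40 && python3 -m jog '[[0,0,0,12,0,3,30],[-0.007,0.007,-0.012,20,0,5,30],[-0.007,0.007,-0.012,22,0,5,30],[-0.007,0.007,-0.012,22,0,5,30]]' 40
cat > meas.py <<'E'
from h import *; from cell import r,imaging
from scipy.optimize import least_squares
import sys
s=r.get_state(); go(s,[.5375,-.1635,.235],-16.5)
dd={n:imaging.snapshot(n) for n in ["scene","side","wrist"]}
Rm=R.from_quat(s["tcp_rot"]).as_matrix()
for n,d in dd.items():
    cv2.imwrite(f"pics/{sys.argv[1]}_{n}.png",d["frame"][:,:,::-1])
    P=cloud(d,s); q=(P-s["eef_pos"]); X,Y,Z=np.moveaxis(q,2,0)
    # caddy body below the fingers: -95..-25 mm from TCP z
    m=(np.hypot(X,Y)<.045)&(Z<-.025)&(Z>-.092)&(P[...,2]>.115)
    p=P[m]
    if len(p)<50: print(n,"few"); continue
    def f(a): 
        zz=p[:,2]-s["eef_pos"][2]
        return np.hypot(p[:,0]-a[0]-a[2]*zz,p[:,1]-a[1]-a[3]*zz)-.027
    r0=least_squares(f,[*s["eef_pos"][:2],0,0],loss="soft_l1",f_scale=.002)
    a=r0.x; print(n,len(p),"axis@TCP",a[:2].round(4),"slope",a[2:].round(3),"bottom(-.0965)",(a[:2]-.0965*a[2:]).round(4),"zmin",p[:,2].min().round(4))
E
python3 meas.py m1
```

```text
clock: 6.4
eef_pos: [0.5363, -0.1401, 0.2344]
tcp_rot: [-0.422, 0.567, -0.564, 0.428]
ft_force: [0.7, 0.1, -2.0]
gripper_width: 0.588
clock: 6.9
eef_pos: [0.5351, -0.1616, 0.2341]
tcp_rot: [-0.425, 0.568, -0.565, 0.421]
ft_force: [1.2, 0.4, -2.4]
gripper_width: 0.59
pos [ 0.5351 -0.1616  0.2341] jaw az -16.5 tilt 0.37 shift mm [ 1.1 -0.9  2.8] turn [ 0.006 -0.     0.002] q [-0.42 -0.11  1.73 -0.    1.53 -0.14] w 0.590 t 6.9 ft [ 1.2  0.4 -2.4]
scene 353 axis@TCP [ 0.5332 -0.1675] slope [-0.002  0.005] bottom(-.0965) [ 0.5334 -0.168 ] zmin 0.1421
side 294 axis@TCP [ 0.5336 -0.1682] slope [ 0.007 -0.003] bottom(-.0965) [ 0.5329 -0.1679] zmin 0.1425
wrist 1314 axis@TCP [ 0.5334 -0.1683] slope [ 0.001 -0.001] bottom(-.0965) [ 0.5333 -0.1681] zmin 0.1422
```

```bash
sleep 1; ls pics | tail -3
```

```text
w2.png
wrist0.npz
wrist0.png
```

Run:
```python
from h import *
from scipy.optimize import least_squares
allp=[]
for n in ["scene","side"]:
    d=dict(np.load(f"pics/{n}0.npz")); P=cloud(d); X,Y,Z=np.moveaxis(P,2,0)
    m=(np.hypot(X-.5365,Y+.163)<.045)&(Z<.091)&(Z>.036)
    p=P[m]
    f=least_squares(lambda a:np.hypot(p[:,0]-a[0],p[:,1]-a[1])-.03,[.5365,-.163],loss="soft_l1",f_scale=.0015)
    print(n,len(p),f.x.round(4),"std",np.std(f.fun).round(4),p.min(0).round(3),p.max(0).round(3)); allp.append(p)
    # rim: top-face hole outline via pixels with z<.0985 -> contour cast on .1
    m2=((np.hypot(X-.5365,Y+.163)<.048)&(Z<.097)).astype(np.uint8)
    c=max(cv2.findContours(m2,cv2.RETR_EXTERNAL,cv2.CHAIN_APPROX_NONE)[0],key=cv2.contourArea)
    q=cast(d,c.reshape(-1,2),.098)[:,:2].astype(np.float32)
    e=cv2.fitEllipse(q); print("  rim",e)
    # chest rect refined: top faces
    for lo,hi,nm in((.097,.103,"block"),(.107,.113,"lid")):
        t=P[(X>.38)&(X<.64)&(Y>-.43)&(Y<-.07)&(Z>lo)&(Z<hi)][:,:2]
        c0=np.array([.511,-.25]); a=np.radians(-16.6); ex=np.array([np.cos(a),np.sin(a)]); ey=np.array([-ex[1],ex[0]])
        k=(t-c0)@np.c_[ex,ey]; print("  ",nm,np.percentile(k,[1,99],axis=0).round(4).tolist())
p=np.vstack(allp)
f=least_squares(lambda a:np.hypot(p[:,0]-a[0],p[:,1]-a[1])-.03,[.5365,-.163],loss="soft_l1",f_scale=.0015); print("both",f.x.round(4))
```

```text
scene 259 [ 0.5373 -0.1655] std 0.0013 [ 0.503 -0.194  0.036] [ 0.553 -0.134  0.091]
  rim ((0.5370584726333618, -0.16721585392951965), (0.06518334895372391, 0.07570886611938477), 121.05675506591797)
   block [[-0.0777, -0.1142], [0.0828, 0.1379]]
   lid [[-0.0771, -0.1394], [0.1336, 0.0355]]
side 128 [ 0.5378 -0.1643] std 0.006 [ 0.506 -0.204  0.037] [ 0.567 -0.119  0.091]
  rim ((0.5361024737358093, -0.161445751786232), (0.06414186209440231, 0.08164778351783752), 116.34468078613281)
   block [[-0.0805, -0.0975], [0.1143, 0.1441]]
   lid [[-0.0796, -0.1361], [0.1251, 0.0416]]
both [ 0.5375 -0.1652]
```

View pics/m1_wrist.png

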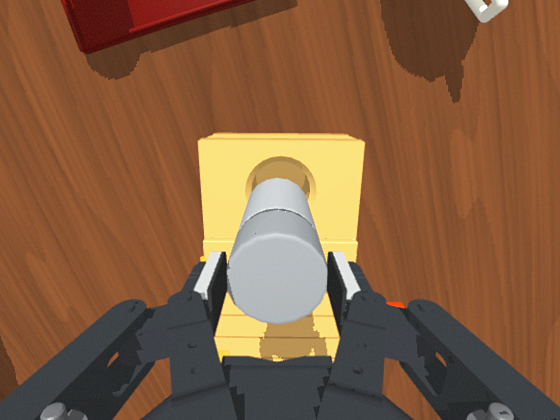

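The wrist view shows the caddy above the well mouth (280,185), still offset from it. I'll cross-check the well against the block's edges in this same view.

Run:
```python
from h import *; from cell import r,imaging
from scipy.optimize import least_squares
s=r.get_state(); d=imaging.snapshot("wrist"); P=cloud(d,s); X,Y,Z=np.moveaxis(P,2,0)
t=P[(X>.4)&(X<.68)&(Y>-.25)&(Y<-.05)&(Z>.096)&(Z<.103)][:,:2]
r0=cv2.minAreaRect(t.astype(np.float32)); print(r0, np.median(P[(X>.4)&(X<.68)&(Y>-.25)&(Y<-.05)&(Z>.096)&(Z<.103)][:,2]))
c0=np.array([.511,-.25]); a=np.radians(-16.6); ex=np.array([np.cos(a),np.sin(a)]); ey=np.array([-ex[1],ex[0]])
k=(t-c0)@np.c_[ex,ey]; far=k[k[:,1]>.07]
print("x",np.percentile(far[:,0],[.5,99.5]).round(4),"y max",np.percentile(k[:,1],99.5).round(4))
p=P[(np.hypot(X-.5375,Y+.165)<.045)&(Z<.09)&(Z>.04)]
f=least_squares(lambda a:np.hypot(p[:,0]-a[0],p[:,1]-a[1])-.03,[.5365,-.163],loss="soft_l1",f_scale=.0015)
print("well wall",len(p),f.x.round(4),np.std(f.fun).round(4))
go(s,[.5375+.0017,-.165+.0065,.235],-16.5)
```

```text
((0.53725665807724, -0.16563670337200165), (0.10157661139965057, 0.1613335758447647), 73.04959869384766) 0.09970468452764908
x [-0.0785  0.0809] y max 0.1391
well wall 132 [ 0.5374 -0.1648] 0.0001
pos [ 0.5351 -0.1618  0.2343] jaw az -16.5 tilt 0.35 shift mm [-4.3 -0.7  3. ] turn [ 0.006 -0.     0.002] q [-0.43 -0.11  1.73 -0.    1.53 -0.14] w 0.594 t 7.05 ft [-0.1  0.  -2. ]
```

```bash
python3 -m jog '[[0.006,0,0.002,-4.3,0,3,30],[0.006,0,0.002,-4.3,5,3,30],[0.006,0,0.002,-4.3,15,3,30],[0.006,0,0.002,-4.3,20,3,30],[0.006,0,0.002,-4.3,20,3,30]]' 40
python3 meas.py m2
```

```text
clock: 7.72
eef_pos: [0.5385, -0.1586, 0.2132]
tcp_rot: [-0.423, 0.567, -0.566, 0.422]
ft_force: [0.3, -0.1, -2.0]
gripper_width: 0.588
pos [ 0.5385 -0.1586  0.2132] jaw az -16.5 tilt 0.09 shift mm [  5.  -21.8   0.4] turn [ 0.001 -0.001  0.   ] q [-0.42 -0.1   1.76 -0.    1.49 -0.13] w 0.588 t 7.72 ft [ 0.3 -0.1 -2. ]
scene 334 axis@TCP [ 0.5368 -0.1646] slope [-0.004  0.003] bottom(-.0965) [ 0.5373 -0.1649] zmin 0.122
side 299 axis@TCP [ 0.5368 -0.1645] slope [-0.006  0.006] bottom(-.0965) [ 0.5374 -0.165 ] zmin 0.1216
wrist 1312 axis@TCP [ 0.5368 -0.1652] slope [-0.004 -0.001] bottom(-.0965) [ 0.5372 -0.1651] zmin 0.1213
```

```bash
python3 -m jog '[[0,0,0,0,6,0,30],[0,0,0,0,14,0,30],[0,0,0,0,22,0,30],[0,0,0,0,30,0,30],[0,0,0,0,38,0,30],[0,0,0,0,46,0,30],[0,0,0,0,54,0,30],[0,0,0,0,60,0,30]]' 40
python3 - <<'E'
from h import *; from cell import r
go(r.get_state(),[.5388,-.1585,.1265],-16.5)
E
```

```text
clock: 8.88
eef_pos: [0.5391, -0.1588, 0.1539]
tcp_rot: [0.423, -0.567, 0.567, -0.423]
ft_force: [-0.1, 0.5, -2.8]
gripper_width: 0.598
pos [ 0.5391 -0.1588  0.1539] jaw az -16.5 tilt 0.04 shift mm [-0.2 27.4 -0.4] turn [-0.    -0.001  0.   ] q [-0.42 -0.06  1.82 -0.    1.38 -0.13] w 0.598 t 8.88 ft [-0.1  0.5 -2.8]
```

No contact; the caddy is sliding in. I'll do the last part slowly.

```bash
python3 -m jog '[[0,0,0,0,6,0,30],[0,0,0,0,12,0,30],[0,0,0,0,17,0,30],[0,0,0,0,21,0,30],[0,0,0,0,24,0,30],[0,0,0,0,26,0,30]]' 40;python3 -m jog '[[0,0,0,0,1,0,30],[0,0,0,0,2,0,30]]' 40
python3 - <<'E'
from h import *; from cell import r
go(r.get_state(),[.5388,-.1585,.1265],-16.5)
E
```

```text
clock: 9.62
eef_pos: [0.5391, -0.1589, 0.1278]
tcp_rot: [0.423, -0.567, 0.567, -0.423]
ft_force: [-0.1, 0.9, -3.1]
gripper_width: 0.593
clock: 9.88
eef_pos: [0.5395, -0.159, 0.1265]
tcp_rot: [0.423, -0.566, 0.567, -0.423]
ft_force: [0.4, 0.3, 1.9]
gripper_width: 0.592
pos [ 0.5395 -0.159   0.1265] jaw az -16.5 tilt 0.07 shift mm [-0.3 -0.  -0.8] turn [-0.001 -0.001  0.   ] q [-0.42 -0.03  1.84 -0.    1.33 -0.13] w 0.592 t 9.88 ft [0.4 0.3 1.9]
```

The caddy's weight has come off the wrist at TCP 0.1265, the predicted height, so it stands on the floor. Releasing.

```bash
python3 -m jog '[[0,0,0,0,0,0,58],[0,0,0,0,0,0,64],[0,0,0,0,0,0,72],[0,0,0,0,0,0,80],[0,0,0,0,0,0,85],[0,0,0,0,0,0,85]]' 40; python3 -m jog '[[0,0,0,0,-15,0,85],[0,0,0,0,-40,0,85],[0,0,0,0,-70,0,85],[0,0,0,0,-100,0,85],[0,0,0,0,-110,0,85]]' 40
python3 - <<'E'
from h import *; from cell import r,imaging
from scipy.optimize import least_squares
s=r.get_state(); go(s,[.603,-.330,.20],73.4)
for n in ["wrist","side","scene"]:
    d=imaging.snapshot(n); P=cloud(d,s); X,Y,Z=np.moveaxis(P,2,0); np.savez(f"pics/m3_{n}.npz",**d)
    cv2.imwrite(f"pics/m3_{n}.png",d["frame"][:,:,::-1])
    m=(np.hypot(X-.5374,Y+.165)<.04)&(Z>.11)&(Z<.17); p=P[m]
    top=p[p[:,2]>np.percentile(p[:,2],90)-.004] if n!="wrist" else p[p[:,2]>.148]
    print(n,"top z",np.percentile(p[:,2],95).round(4),cv2.minEnclosingCircle(top[:,:2].astype(np.float32)))
E
```

```text
clock: 10.62
eef_pos: [0.5395, -0.159, 0.1265]
tcp_rot: [0.423, -0.566, 0.567, -0.423]
ft_force: [0.8, 0.5, 0.2]
gripper_width: 0.996
clock: 11.25
eef_pos: [0.5406, -0.1594, 0.2403]
tcp_rot: [0.422, -0.565, 0.569, -0.424]
ft_force: [0.2, 1.1, -0.4]
gripper_width: 1.0
pos [ 0.5406 -0.1594  0.2403] jaw az -16.5 tilt 0.38 shift mm [145.7  41.2 108.1] turn [-0.004 -1.57   0.006] q [-0.42 -0.12  1.72 -0.    1.52 -0.13] w 1.000 t 11.25 ft [ 0.2  1.1 -0.4]
wrist top z 0.1558 ((0.538381040096283, -0.16500772535800934), 0.026955604553222656)
side top z 0.1556 ((0.5383220314979553, -0.1610555201768875), 0.029158547520637512)
scene top z 0.1568 ((0.5393598675727844, -0.16725026071071625), 0.02791767008602619)
```

View pics/m3_wrist.png

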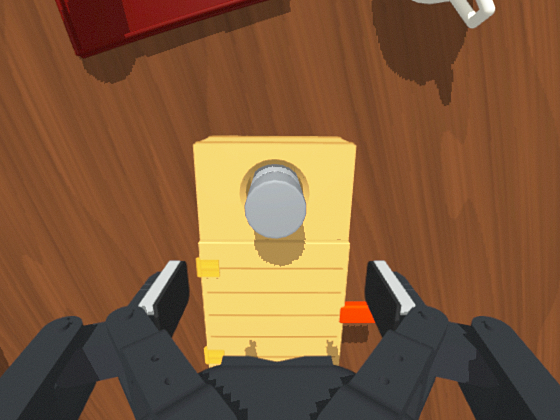

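The wrist view shows the caddy cap at (275,208) seated in the well, with its top at 155–156 mm, so it is home and released. The lid is shut and the tab is at (357,313). Now I move to the tab, turning the jaws to lie along the hinge.

```bash
python3 -m jog '[[0,0.15,0,5,-10,5,85],[0,0.32,0,25,-15,18,85],[0,0.49,0,45,-15,34,85],[0,0.66,0,70,-15,52,85],[0,0.83,0,95,-10,70,85],[0,1.0,0,115,-5,86,85],[0,1.17,0,135,0,100,85],[0,1.34,0,146,0,108,85]]' 60; python3 -m jog '[[0,0.15,0,0,0,0,85],[0,0.22,0,0,10,0,85],[0,0.22,0,0,10,0,85]]'
python3 - <<'E'
from h import *; from cell import r,imaging
s=r.get_state(); go(s,[.6028,-.3304,.10],-106.6)
d=imaging.snapshot("wrist"); cv2.imwrite("pics/w4.png",d["frame"][:,:,::-1]); P=cloud(d,s)
H=hsv(d); h,sa,v=np.moveaxis(H,2,0); m=((h<11)|(h>172))&(sa>180)&(np.hypot(P[...,0]-.6,P[...,1]+.33)<.06)&(P[...,2]>.09)
p=P[m]; print(len(p),cv2.minAreaRect(p[:,:2].astype(np.float32)),np.median(p[:,2]))
E
```

```text
clock: 12.4
eef_pos: [0.6004, -0.33, 0.2333]
tcp_rot: [0.022, 0.707, -0.706, -0.024]
ft_force: [-0.4, 0.7, 0.0]
gripper_width: 0.992
clock: 12.78
eef_pos: [0.5991, -0.3292, 0.2198]
tcp_rot: [0.097, 0.701, -0.699, -0.103]
ft_force: [-0.3, 0.2, 0.4]
gripper_width: 0.994
pos [ 0.5991 -0.3292  0.2198] jaw az -106.2 tilt 0.51 shift mm [ -4.9 119.8   0.4] turn [0.003 0.006 0.009] q [-0.61  0.19  1.45 -0.    1.51  1.24] w 0.994 t 12.78 ft [-0.3  0.2  0.4]
1733 ((0.6001685261726379, -0.3303748071193695), (0.02452130615711212, 0.06471588462591171), 72.69794464111328) 0.11059460356375789
```

View pics/w4.png

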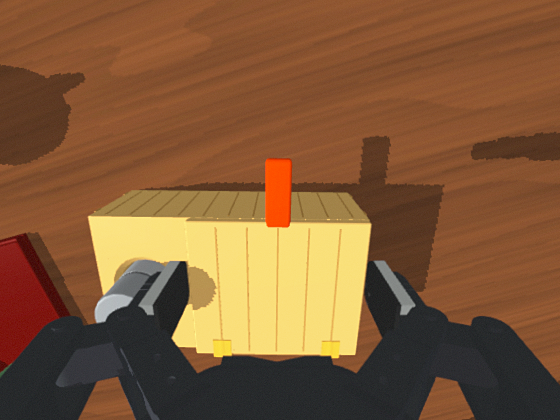

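The wrist view shows the tab at (278,192) centred between the pads, 24.5 mm wide with its top at 0.111 m. Descending.

```bash
python3 -m jog '[[0.003,0.006,0.009,-5,15,0,85],[0.003,0.006,0.009,-5,35,0,85],[0.003,0.006,0.009,-5,55,0,85],[0.003,0.006,0.009,-5,72,0,85],[0.003,0.006,0.009,-5,80,0,85],[0.003,0.006,0.009,-5,80,0,85]]' 60
python3 - <<'E'
from h import *; from cell import r
go(r.get_state(),[.6028,-.3304,.10],-106.6)
E
```

```text
clock: 13.58
eef_pos: [0.6035, -0.3303, 0.1399]
tcp_rot: [-0.102, -0.7, 0.7, 0.102]
ft_force: [0.0, 0.7, 1.0]
gripper_width: 0.997
pos [ 0.6035 -0.3303  0.1399] jaw az -106.6 tilt 0.05 shift mm [ 0.7 39.9  0.3] turn [-0.     0.001 -0.001] q [-0.61  0.24  1.52 -0.    1.38  1.25] w 0.997 t 13.57 ft [0.  0.7 1. ]
```

```bash
python3 -m jog '[[0,0,0,0,15,0,85],[0,0,0,0,30,0,70],[0,0,0,0,39,0,50],[0,0,0,0,40,0,35],[0,0,0,0,40,0,15],[0,0,0,0,40,0,10],[0,0,0,0,40,0,5],[0,0,0,0,40,0,5]]' 60; python3 -m jog '[[0,0,0,0,0,0,5],[0,0,0,0,0,0,5]]' 60
python3 - <<'E'
from h import *; from cell import r,imaging
go(r.get_state(),[.6028,-.3304,.10],-106.6)
d=imaging.snapshot("wrist"); cv2.imwrite("pics/w5.png",d["frame"][:,:,::-1])
E
```

```text
clock: 14.58
eef_pos: [0.6037, -0.3304, 0.1003]
tcp_rot: [-0.102, -0.699, 0.7, 0.101]
ft_force: [-0.3, 0.6, -0.5]
gripper_width: 0.057
clock: 14.82
eef_pos: [0.6037, -0.3304, 0.1004]
tcp_rot: [-0.102, -0.699, 0.7, 0.101]
ft_force: [0.3, 0.7, -0.6]
gripper_width: 0.057
pos [ 0.6037 -0.3304  0.1004] jaw az -106.6 tilt 0.09 shift mm [0.9 0.4 0.2] turn [-0.001  0.001 -0.001] q [-0.61  0.28  1.55 -0.    1.32  1.25] w 0.057 t 14.82 ft [ 0.3  0.7 -0.6]
```

View pics/w5.png

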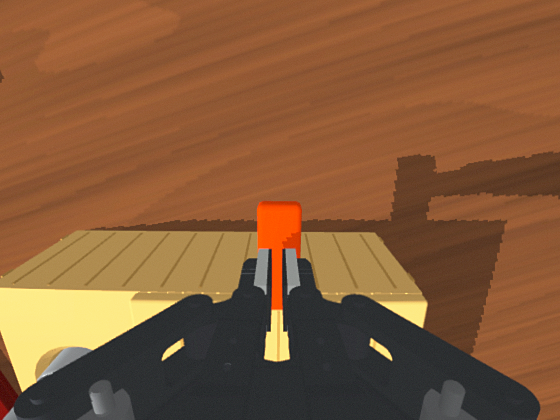

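The opening reads about 5 mm and the tab at (279,225) looks wider than the gap between the pads at (262..292). That disagrees with a grip on a 24 mm tab, so I'll measure before moving.

Run:
```python
from h import *; from cell import r,imaging
s=r.get_state(); Rm=R.from_quat(s["tcp_rot"]).as_matrix()
for n in ["wrist","scene","side"]:
    d=imaging.snapshot(n); P=cloud(d,s); q=(P-s["eef_pos"])@Rm*1000; H=hsv(d); h,sa,v=np.moveaxis(H,2,0)
    near=(np.abs(q)<[45,60,60]).all(2)
    o=near&((h<11)|(h>172))&(sa>150)&(v>80); w=near&(d["frame"].min(2)>110)&(sa<60)
    dark=near&(v<90)&(q[...,1]>-45)
    for k,m in (("tab",o),("pads",w),("dark",dark)):
        if m.sum()>5: print(n,k,m.sum(),np.percentile(q[m],[3,50,97],axis=0).round(1).tolist())
    a,b=np.where(near)
    cv2.imwrite(f"pics/t5_{n}.png",cv2.resize(d["frame"][max(a.min()-15,0):a.max()+15,max(b.min()-15,0):b.max()+15,::-1],(600,600*(a.max()-a.min()+30)//(b.max()-b.min()+30)),interpolation=cv2.INTER_CUBIC))
```

```text
wrist tab 2617 [[-28.6, -11.9, -7.8], [-13.1, -10.2, 0.9], [29.7, -5.2, 12.4]]
wrist pads 885 [[-11.8, -59.5, -8.7], [-11.3, -47.2, -4.1], [-9.6, -28.0, 8.8]]
wrist dark 578 [[-11.6, -44.5, -15.3], [-7.3, -38.1, -2.5], [-6.4, -28.8, 15.5]]
scene tab 114 [[-29.3, -12.8, -7.9], [-17.1, -8.9, 0.5], [26.5, -1.9, 11.5]]
scene pads 27 [[-12.5, -56.3, -8.8], [-11.2, -45.0, -4.2], [-8.5, -31.9, 9.4]]
side tab 83 [[-25.0, -12.5, -17.4], [2.6, -7.4, -7.6], [31.9, 1.0, 12.1]]
side pads 13 [[-2.5, -43.1, -12.9], [7.6, -33.8, -8.6], [12.5, -22.7, -2.3]]
side dark 21 [[-5.4, -43.9, -19.2], [1.4, -35.8, -12.9], [13.2, -21.9, 3.2]]
```

View pics/t5_scene.png

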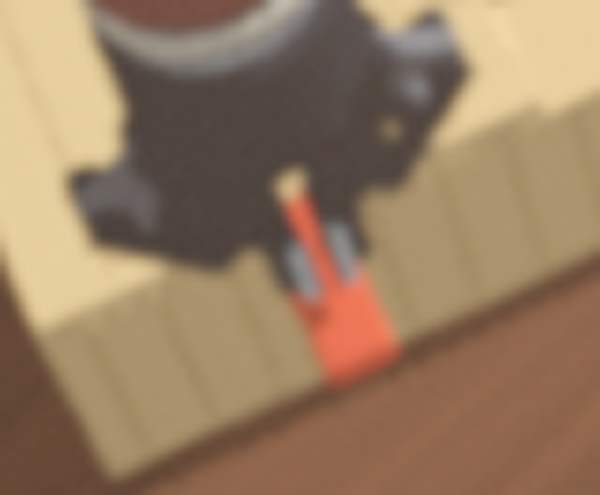

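Run:
```python
from h import *; from cell import r,imaging
def tool(d):
    h,w=d["range_z"].shape; u,v=np.meshgrid(np.arange(w),np.arange(h))
    c=rays(d,np.c_[u.ravel(),v.ravel()])*d["range_z"].reshape(-1,1); T=d["hand_eye"]
    return ((c@T[:3,:3].T+T[:3,3])*1000).reshape(h,w,3)
d=dict(np.load("pics/w1.npz")); q=tool(d)
print("open, px along left pad:")
for p in [(262,180),(268,178),(265,170),(280,165),(300,150),(308,148),(290,170),(310,158)]: print(p,d["frame"][p].tolist(),q[p].round(1))
s=r.get_state(); d=imaging.snapshot("wrist"); q=tool(d); np.savez("pics/w5.npz",**d)
print("closed:")
for p in [(245,262),(252,264),(260,262),(275,260),(290,258),(252,290),(270,290),(288,294),(255,278),(270,278),(290,278),(230,278)]: print(p,d["frame"][p].tolist(),q[p].round(1))
go(s,[.6028,-.3304,.10],-106.6)
cv2.imwrite("pics/w5c.png",cv2.resize(d["frame"][190:340,210:350,::-1],None,fx=4,fy=4,interpolation=cv2.INTER_NEAREST))
```

```text
open, px along left pad:
(262, 180) [97, 100, 98] [-10.9 -40.4 -43.4]
(268, 178) [73, 77, 75] [-10.2 -44.7 -43.1]
(265, 170) [253, 253, 253] [-10.4 -42.4 -47.3]
(280, 165) [254, 255, 254] [-10.6 -55.4 -45.1]
(300, 150) [253, 253, 253] [-10.3 -68.8 -46.1]
(308, 148) [253, 254, 254] [ -8.7 -71.4 -46. ]
(290, 170) [51, 51, 51] [ -8.4 -59.2 -42.1]
(310, 158) [48, 49, 49] [ -8.8 -72.6 -41.9]
closed:
(245, 262) [255, 88, 0] [-5.7 -9.9 -7.9]
(252, 264) [146, 148, 143] [-11.4 -30.4  -5.9]
(260, 262) [146, 149, 147] [-10.9 -37.5  -6.6]
(275, 260) [145, 149, 147] [-10.9 -51.   -6.8]
(290, 258) [44, 47, 48] [-11.9 -63.8  -6.9]
(252, 290) [143, 149, 145] [-11.8 -31.2   6.5]
(270, 290) [144, 146, 144] [-11.7 -48.2   5.8]
(288, 294) [46, 48, 48] [-12.3 -62.9   6.7]
(255, 278) [255, 83, 0] [  0.3 -10.2   0.9]
(270, 278) [254, 84, 0] [10.3 -9.   0.9]
(290, 278) [254, 85, 0] [ 22.1 -11.1   0.9]
(230, 278) [255, 84, 0] [-14.7 -10.3   0.9]
pos [ 0.6037 -0.3304  0.1003] jaw az -106.6 tilt 0.08 shift mm [0.8 0.3 0.2] turn [-0.001  0.001 -0.001] q [-0.61  0.28  1.55 -0.    1.32  1.25] w 0.059 t 15.03 ft [ 0.2  0.5 -0.2]
```

View pics/w5c.png

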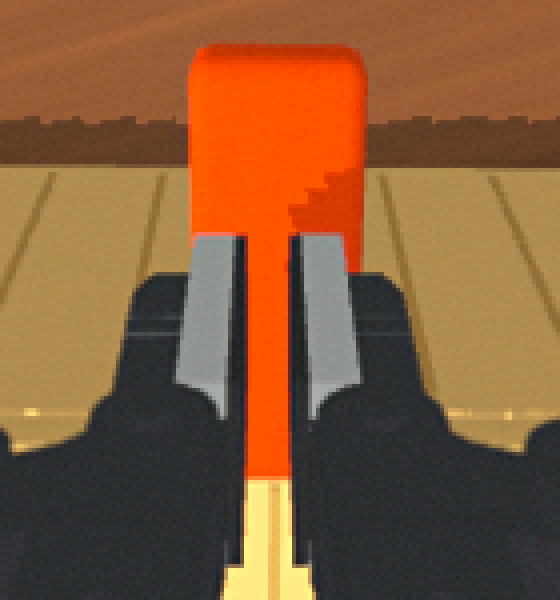

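View pics/t5_side.png

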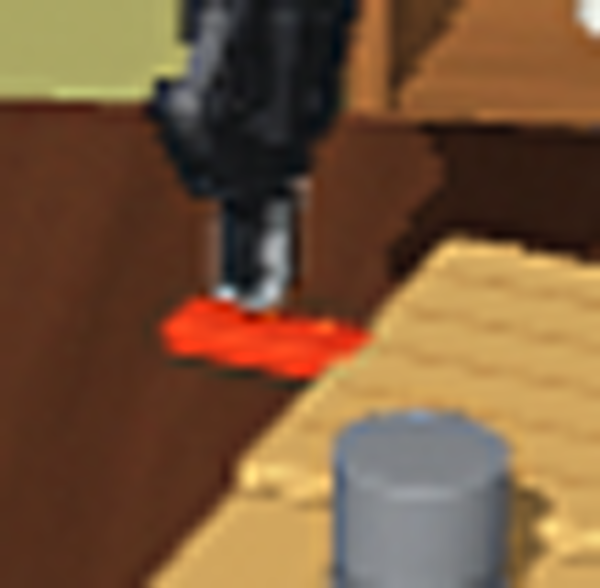

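Run:
```python
from h import *
d=dict(np.load("pics/w1.npz")); T=d["hand_eye"]
im=cv2.imread("pics/w2.png"); cv2.imwrite("pics/w2c.png",cv2.resize(im[230:350,190:370],None,fx=4,fy=4,interpolation=cv2.INTER_NEAREST))
def y(px,x=-11):
    v=rays(d,px)@T[:3,:3].T; o=T[:3,3]*1000; return o+v*((x-o[0])/v[:,0])[:,None]
print("w1 tip",y([(178,262)]),"w5 tip",y([(264,249)]),"w2 tips",y([(216,252),(337,252)]))
```

```text
w1 tip [[-11.         -40.64788865 -44.20336513]] w5 tip [[-11.         -26.99256515  -5.94194944]] w2 tips [[-11.         -30.35754833 -28.91012245]
 [-11.         -30.47617495  29.26131323]]
```

View pics/w2c.png

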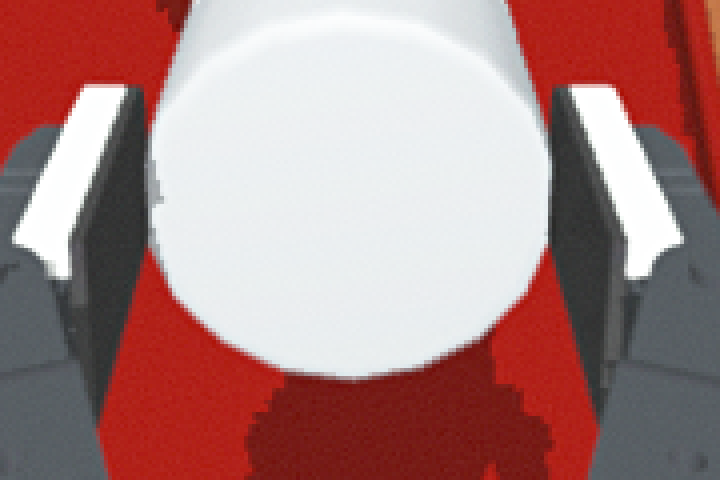

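The images and range agree across two cameras: the real fingertips lie 27 mm behind the reported TCP when shut and 40 mm behind when open. The description puts them 14 mm ahead of it, so the fingers sit about 42 mm higher than I assumed. The caddy was therefore held only by its rim, but it went home. For the tab I must reopen and go 42 mm lower.

```bash
python3 -m jog '[[0,0,0,0,0,0,40],[0,0,0,0,0,0,60],[0,0,0,0,0,0,60],[0,0,0,0,8,0,60],[0,0,0,0,18,0,60],[0,0,0,0,28,0,60],[0,0,0,0,37,0,60],[0,0,0,0,42,0,60]]' 60
python3 - <<'E'
from h import *; from cell import r,imaging
s=r.get_state();go(s,[.6028,-.3304,.058],-106.6)
d=imaging.snapshot("wrist"); cv2.imwrite("pics/w6.png",d["frame"][:,:,::-1])
d=imaging.snapshot("side"); cv2.imwrite("pics/s6.png",cv2.resize(d["frame"][60:220,240:380,::-1],None,fx=4,fy=4,interpolation=cv2.INTER_CUBIC))
E
```

```text
clock: 16.08
eef_pos: [0.6033, -0.3301, 0.057]
tcp_rot: [-0.102, -0.7, 0.7, 0.102]
ft_force: [0.5, 0.0, -1.1]
gripper_width: 0.705
pos [ 0.6033 -0.3301  0.057 ] jaw az -106.6 tilt 0.0 shift mm [ 0.4 -1.   0.4] turn [-0.     0.001  0.   ] q [-0.61  0.32  1.57 -0.    1.25  1.25] w 0.705 t 16.07 ft [ 0.5  0.  -1.1]
```

View pics/w6.png

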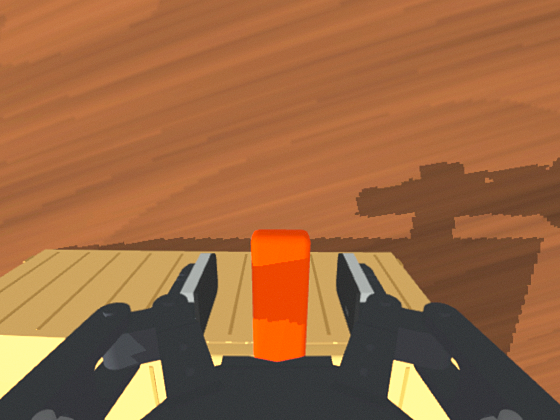

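View pics/s6.png

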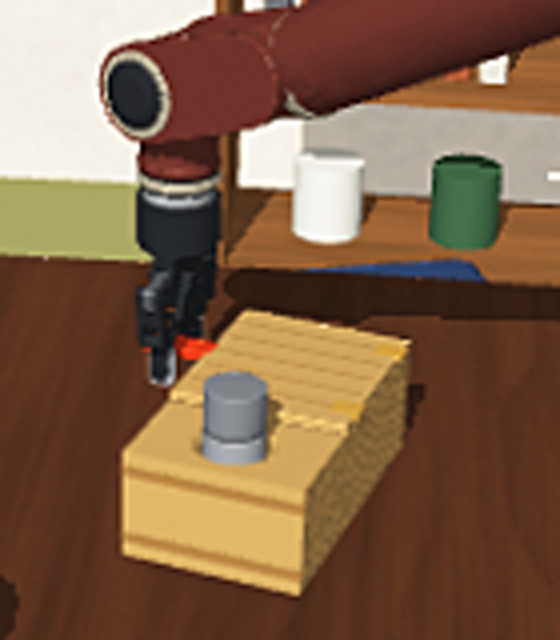

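Now the tab (280,295) lies between the pads (205 and 350), and in the side view the pads flank it. Closing.

```bash
python3 -m jog '[[0,0,0,0,0,0,40],[0,0,0,0,0,0,25],[0,0,0,0,0,0,10],[0,0,0,0,0,0,5],[0,0,0,0,0,0,5],[0,0,0,0,0,0,5]]' 50
python3 - <<'E'
from h import *; from cell import r,imaging
s=r.get_state();go(s,[.6028,-.3304,.058],-106.6)
d=imaging.snapshot("wrist"); cv2.imwrite("pics/w7.png",d["frame"][:,:,::-1])
# arc waypoints, shift from now (x tool = toward robot, y down)
Rm=R.from_quat(s["tcp_rot"]).as_matrix(); ex=np.array([np.cos(np.radians(-16.6)),np.sin(np.radians(-16.6)),0])
for a in range(0,55,5):
    t=np.radians(a); w=ex*.19*(np.cos(t)-1)+np.array([0,0,.19*np.sin(t)]); print(a,(Rm.T@w*1000).round(1))
E
```

```text
clock: 16.92
eef_pos: [0.6032, -0.3316, 0.058]
tcp_rot: [-0.102, -0.699, 0.701, 0.102]
ft_force: [-1.5, -4.8, 1.0]
gripper_width: 0.27
pos [ 0.6032 -0.3316  0.058 ] jaw az -106.6 tilt 0.14 shift mm [ 0.7 -0.  -1.1] turn [-0.002 -0.    -0.001] q [-0.61  0.32  1.57 -0.    1.25  1.25] w 0.270 t 16.93 ft [-1.5 -4.8  1. ]
0 [0. 0. 0.]
5 [  0.7 -16.6   0. ]
10 [  2.9 -33.    0.1]
15 [  6.4 -49.2   0.1]
20 [ 11.4 -65.    0.2]
25 [ 17.7 -80.3   0.2]
30 [ 25.4 -95.    0.2]
35 [  34.3 -109.     0.3]
40 [  44.3 -122.2    0.3]
45 [  55.5 -134.4    0.3]
50 [  67.7 -145.6    0.3]
```

View pics/w7.png

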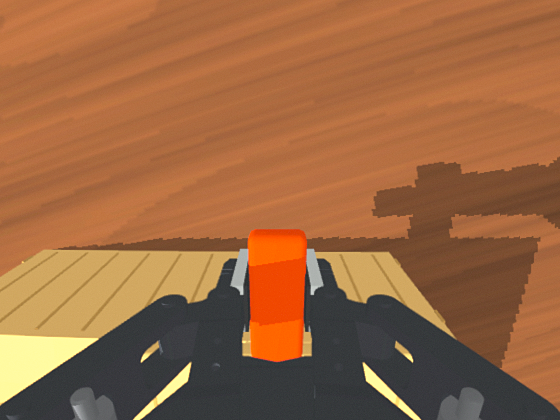

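The tab (277,295) is held by both sides at a 23 mm opening. Raising along the arc, first to 20 degrees.

```bash
python3 -m jog '[[0,0,0,0.2,-8,0,5],[0,0,0,0.7,-17,0,5],[0,0,0,1.7,-25,0,5],[0,0,0,2.9,-33,0,5],[0,0,0,4.5,-41,0,5],[0,0,0,6.4,-49,0,5],[0,0,0,8.8,-57,0,5],[0,0,0,11.4,-65,0,5]]' 50
python3 - <<'E'
from h import *; from cell import r,imaging
s=r.get_state();go(s,[.6028,-.3304,.058],-106.6)
d=imaging.snapshot("side"); cv2.imwrite("pics/s8.png",cv2.resize(d["frame"][60:220,240:380,::-1],None,fx=3.5,fy=3.5,interpolation=cv2.INTER_CUBIC))
E
```

```text
clock: 17.98
eef_pos: [0.5922, -0.3283, 0.1237]
tcp_rot: [-0.102, -0.699, 0.701, 0.102]
ft_force: [1.4, -4.2, -3.5]
gripper_width: 0.272
pos [ 0.5922 -0.3283  0.1237] jaw az -106.6 tilt 0.16 shift mm [-10.7  65.7  -1.2] turn [-0.003 -0.    -0.001] q [-0.62  0.23  1.56 -0.    1.35  1.25] w 0.272 t 17.98 ft [ 1.4 -4.2 -3.5]
```

View pics/s8.png

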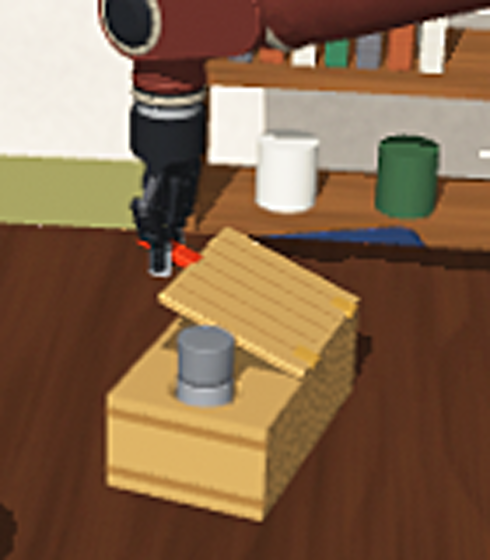

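The side view shows the lid following, at about 20 degrees. Continuing to 50.

```bash
python3 -m jog '[[0,0,0,5,-12.5,0,5],[0,0,0,11,-25,0,5],[0,0,0,18,-37,0,5],[0,0,0,26,-48.5,0,5],[0,0,0,35,-59.5,0,5],[0,0,0,44.1,-69.4,0,5],[0,0,0,51,-76,0,5],[0,0,0,56.3,-80.6,0,5]]' 50;  python3 -m jog '[[0,0,0,0,0,0,5],[0,0,0,0,0,0,5]]' 50
cat > lid.py <<'E'
from h import *; from cell import r,imaging
import sys
s=r.get_state();go(s,[.5374,-.3105,.2035],-106.6)
c0=np.array([.5374,-.1648]); a=np.radians(-16.6); ex=np.array([np.cos(a),np.sin(a)]); ey=np.array([-ex[1],ex[0]])
for n in ["scene","side","wrist"]:
    d=imaging.snapshot(n); cv2.imwrite(f"pics/{sys.argv[1]}_{n}.png",d["frame"][:,:,::-1]); P=cloud(d,s)
    k=np.dstack([(P[...,:2]-c0)@ex,(P[...,:2]-c0)@ey+.09,P[...,2]])
    H=hsv(d); h,sa,v=np.moveaxis(H,2,0)
    m=(k[...,0]>-.07)&(k[...,0]<.03)&(k[...,1]>-.135)&(k[...,1]<.035)&(k[...,2]>.12)&(k[...,2]<.26)&(h>12)&(h<28)&(sa>50)
    p=k[m]
    if len(p)>30:
        f=np.polyfit(p[:,0],p[:,2],1); f=np.polyfit(p[abs(np.polyval(f,p[:,0])-p[:,2])<.006,0],p[abs(np.polyval(f,p[:,0])-p[:,2])<.006,2],1)
        print(n,len(p),"lid slope deg",np.degrees(np.arctan(f[0])).round(2),"z at hinge x",np.polyval(f,-.08).round(4))
    t=k[((h<11)|(h>172))&(sa>150)&(abs(k[...,0]-.04)<.06)&(abs(k[...,1]+.05)<.03)&(k[...,2]>.15)]
    if len(t)>5: print("  tab",len(t),np.median(t,0).round(3),"ang",np.degrees(np.arctan2(np.median(t,0)[2]-.105,np.median(t,0)[0]+.08)).round(1))
    q=k[(np.hypot(k[...,0],k[...,1]-.09)<.026)&(k[...,2]>.14)&(k[...,2]<.17)]
    if len(q): print("  caddy top",np.percentile(q[:,2],90).round(4),q[q[:,2]>.15].mean(0).round(4))
E
python3 lid.py l1
```

```text
clock: 19.02
eef_pos: [0.5376, -0.3117, 0.2057]
tcp_rot: [-0.102, -0.699, 0.701, 0.102]
ft_force: [1.6, -3.1, -3.0]
gripper_width: 0.273
clock: 19.27
eef_pos: [0.5377, -0.3118, 0.2057]
tcp_rot: [-0.102, -0.699, 0.701, 0.102]
ft_force: [1.4, -3.7, -3.4]
gripper_width: 0.273
pos [ 0.5377 -0.3118  0.2057] jaw az -106.6 tilt 0.16 shift mm [ 0.6  2.2 -1.1] turn [-0.002 -0.    -0.001] q [-0.64  0.05  1.63 -0.    1.47  1.22] w 0.273 t 19.27 ft [ 1.4 -3.7 -3.4]
scene 317 lid slope deg 46.76 z at hinge x 0.1178
  tab 46 [ 0.061 -0.051  0.273] ang 50.0
  caddy top 0.1567 [0.0011 0.0896 0.1543]
side 958 lid slope deg 49.64 z at hinge x 0.1118
  tab 223 [ 0.021 -0.051  0.534] ang 76.8
  caddy top 0.1564 [-0.0013  0.0906  0.1537]
wrist 2961 lid slope deg 45.94 z at hinge x 0.1197
  tab 2628 [ 0.06  -0.051  0.272] ang 50.1
  caddy top 0.1557 [0.002  0.0894 0.1549]
```

```bash
ls pics | grep l1
```

```text
l1_scene.png
l1_side.png
l1_wrist.png
```

View pics/l1_scene.png

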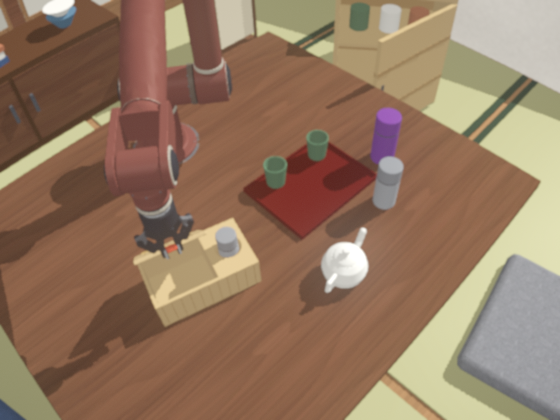

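View pics/l1_wrist.png

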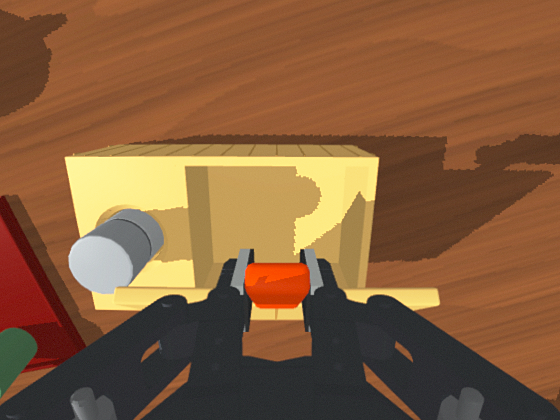

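View pics/l1_side.png

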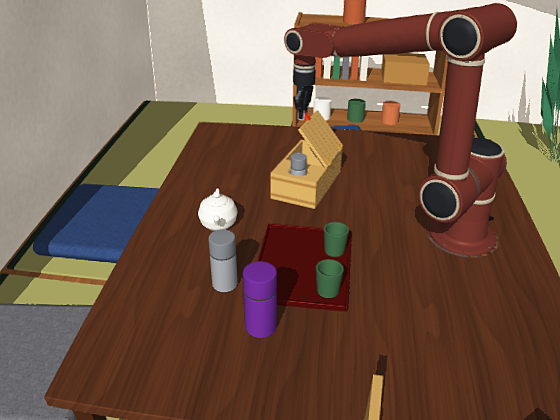

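The pictures show the lid held open by the tab (277,285 in the wrist view), the caddy in its well, and the pot, cups and tray unmoved. The side fit gives 49.6°. The tab position gives 50.0° and 50.1°, and the arc travelled 50–51°. The 46° scene and wrist slopes come from the lid's edge face, since the top is barely visible there. A short hold and a last check, then I hand in.

```bash
python3 -m jog '[[0,0,0,0,0.5,0,5],[0,0,0,0,0.5,0,5],[0,0,0,0,0.5,0,5],[0,0,0,0,0.5,0,5]]' 50 && python3 lid.py l2
python3 - <<'E'
from cell import r
print(r.hand_in())
E
```

```text
clock: 19.92
eef_pos: [0.538, -0.3118, 0.2054]
tcp_rot: [-0.103, -0.699, 0.701, 0.102]
ft_force: [0.8, -3.7, -0.8]
gripper_width: 0.272
pos [ 0.538  -0.3118  0.2054] jaw az -106.6 tilt 0.17 shift mm [ 0.9  1.9 -1.1] turn [-0.002  0.    -0.002] q [-0.64  0.05  1.63 -0.    1.47  1.22] w 0.272 t 19.93 ft [ 0.8 -3.7 -0.8]
scene 313 lid slope deg 46.53 z at hinge x 0.1181
  tab 44 [ 0.06  -0.051  0.272] ang 50.0
  caddy top 0.1569 [0.0008 0.0893 0.1546]
side 956 lid slope deg 49.76 z at hinge x 0.1115
  tab 216 [ 0.021 -0.051  0.535] ang 76.8
  caddy top 0.155 [-0.0006  0.0901  0.1531]
wrist 2938 lid slope deg 45.87 z at hinge x 0.1195
  tab 2656 [ 0.06  -0.051  0.272] ang 50.0
  caddy top 0.1556 [0.002  0.0894 0.1548]
the job is handed in; nothing more can be done
None
```

I lowered the small steel caddy into its well and let go of it there. I then took the lid by its orange-red tab, raised it to about 50° and handed the job in at 19.9 s with the gripper still holding it. The hand-in gives no verdict.

**Last checks**
- **Caddy:** its top is at 155–157 mm (155 expected when fully home) and its centre is within about 2 mm of the well's axis. It is not touched by the fingers.
- **Lid:** the tab's position gives 50.0° and the side camera's fit 49.8°. The arc the arm travelled gives 50–51°. The tab is held at 23 mm.
- **Other things:** the teapot, cups and tray look unmoved in the scene and side views. I judged that by eye and did not re-measure them.

**Checks that disagreed**
- **Fingertips:** they sit about 42 mm further back than the description says. The caddy was therefore carried by only the top few millimetres of its rim, and my first try at the tab closed above it. I noticed, reopened, went 42 mm lower and gripped it properly.
- **Lid slope:** the scene and wrist range fits read about 46°. I put that down to the lid's edge face, because its top is barely visible from there. A "tab" reading of 77° from the side view was a red object in the background.

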